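# Spin off the winged cap of the empty tape spindle

## Task

The tape has run out on one of the two roll spindles: only the bare cardboard core is left under its red winged cap. Unscrew that cap anticlockwise, about two full turns, until the thread lets go, then lift it clear of the spindle and leave it standing upright, wings on top, inside the blue tray. Leave the cap of the spindle with the full roll alone.

Things in the scene. Friction and masses are not known exactly. Their poses are not given: they have to be found in the camera images.
- cap_grip (a point): Loose red winged cap, 80 g, 56 mm high. Round hub 47 mm wide, 34 mm high, open below. One straight upright wing, 108 mm long (frame's x), 10 mm thick (y), crosses the hub's top up to 56 mm above the underside; past the hub its two ears hang down to 10 mm. Point: on the axis in the wing, 45 mm above the underside, 11 mm above the hub's top; z up. Under 2 N sideways on an ear turns it.
- seat (a point): On the axis of the fixed stand with the bare core, where the cap's underside starts, 66 mm above the table; z up. Plug and brown core, 84 mm wide, end here. Threaded spindle, 34 mm thick, sticks up 29 mm. Right-hand thread, 7 mm rise a turn, 1.5 mm play: turned anticlockwise from above, the cap lets go after 2.0 turns, then rests loose 14 mm up; up to 0.4 turn more does no harm.
- tray_in (a point): Centre of the inner floor of the fixed blue square tray, 170 by 170 mm outside, walls 4 mm thick, rim 28 mm and floor 4 mm above the table; x and y along its sides, z up.
- full_cap (a joint): Angle in rad of the like red winged cap on the other stand, as high as the first, the one with the full tan roll of tape, 132 mm wide; 0 at the start, positive anticlockwise from above. To be left alone.
Not all that is in view belongs to the job. There is more than one size of the part that bears tray_in; the job needs the larger.

How it is judged:
On the way:
1. the cap is off its thread and lifted clear of the spindle (underside at least 35 mm above its seat) (z of cap_grip in the frame of seat above 0.08 m), for 0.2 s.
At the end, for the whole second after the job is handed in: The cap stands at rest and upright (within 11 degrees, wings on top) on the tray's floor (within 10 mm of height), its axis within 65 mm of the tray's centre along each side (x of cap_grip in the frame of tray_in between -0.065 and 0.065 m and y of cap_grip in the frame of tray_in between -0.065 and 0.065 m and z of cap_grip in the frame of tray_in between 0.035 and 0.055 m and angle between cap_grip's own z axis and vertical below 0.2 rad and linear speed of cap below 0.02 m/s); the robot touches nothing.
It fails at once if the cap on the full roll's spindle is turned by more than 0.5 rad (value of joint full_cap above 0.5 rad or value of joint full_cap below -0.5 rad).
It also fails if it takes over 70 s, if anything falls off the work surface, if the arm or the gripper's body presses on something with over 40 N, if the wrist force passes 120 N, or if a joint passes its speed limit or range.

## Robot

A 6-joint arm with a two-finger parallel gripper is mounted at the origin on the work surface. World frame = base frame: x ahead of the robot, y to its left, z up, the work surface at z = 0. Lengths are in m, angles in rad, forces in N, time in s.
With the tool pointing down it reaches from about 0.35 to 0.875 m from the base axis. Payload 15.5 kg.
Tool frame: the origin (TCP) lies midway between the tips of the shut fingers; the grasp point (between the pads) lies 19 mm behind it; z points along the fingers, y is the line along which they close (so a half turn about z gives the same grasp; the last joint's range is limited). The gripper opens to 85 mm and grips with 20 to 120 N. Pads are 22 mm wide; open, the fingers measure 114 mm over their backs; the gripper's body (76 mm by 85 mm) begins 54 mm behind the grasp point. The pads swing forward as they close: fully open they stand 13 mm farther back than shut.
Start: joints at [-0.096, 0.494, 1.345, -0, 1.302, -0.096], TCP at [0.625, 0, 0.231] pointing down, gripper open.
Joint ranges: [-2.91, 2.91], [-0.82, 2.16], [0.22, 2.67], [-1.22, 4.37], [0.12, 2.79], [-3.08, 3.08]. Speed limits (rad/s): [1.89, 1.89, 2.57, 3.01, 3.01, 3.01].

## Interface

Orientations are given as a unit quaternion [x, y, z, w].
In Python, from station import read_state, viewer, manip gives the robot as it stands.
- The arm moves only by the tool move_arm, never from a script. Its argument "motion" is a list that holds one entry, the list of rows, each a list of 7 numbers: the shift along the tool's x, y, z normalised to -1 to 1, where 1 is 60 mm, then the turn, a rotation vector about the tool's x, y, z normalised to -1 to 1, where 1 is 4 degrees, then the closure, from -1 (fully open) to 1 (shut). In form: [[[dx, dy, dz, wx, wy, wz, fingers], ...]]. A call has 1 to 5 rows; each row shifts and turns the commanded pose from where the row before left it, along the tool's axes as they then stand; what a row does not reach is not made up. A row lasts 1/8 s, in which the tool goes at most 62.5 mm and 10.7 degrees, less where a joint would pass 70% of its speed; a pose out of reach is approached as far as the arm can. A call with a number of a shift or a turn outside -1 to 1 is refused whole. A call with a gripper value outside its range is refused whole. The fingers move at their own pace and stop on an object; "force" is the grip in N (left out, the last holds). Time passes only in rows, so rows that do not move let the fingers close. It gives the time, the measured TCP pose, the force, the opening and the grip force at its end, in the units of the state.
- read_state(): the state, without advancing time (a new reading comes with each control period).
- viewer.grab_frame(name): name is "scene" or "side" or "wrist"; returns a dict with "image" (480x640x3 uint8, red, green, blue), "vfov" (degrees; the focal length in pixels is half the picture's height over the tangent of half this angle, whatever the lens; pixels are square), "cx", "cy" (the principal point, pixels), "world_to_cam" (4x4, takes a point from world to camera coordinates); the wrist camera has in their place "tool_from_camera" (4x4, takes a point from camera to tool coordinates, whose origin is the TCP and whose axes are the flange's). Camera axes: x right, y up, looking along -z (the intrinsics and any distortion apply to the point x, -y, -z); pixel columns grow to the right and rows downward; lengths in m; the calibration is good to about 2 mm. A picture is of the moment at which its call begins: read the wrist's pose just before it. There is no depth.
- manip.job_done(): hands the job in; it is judged then, once.
The state is a dict: "t": time; "joints": joint angles; "qd": joint speeds; "tau": joint torques, N m; "tcp_pos": TCP position; "ee_rot": TCP orientation; "contact_force": force on the tool from outside, world axes, zero at the start; "ft_torque": the same for the moment, N m; "grip_width": finger opening in m; "grasp_force": force on a finger pad.
Only numpy, scipy, OpenCV 4.12 (cv2) and the standard library are available. Lean on these libraries where they do the work, as an engineer would, in place of code of your own. Each camera call takes 0.05 s, during which the arm holds its last target. There are 200 camera calls.

## Working session

There is one attempt and no reset: what is moved stays moved. The work goes in short steps, Python scripts to look and compute and a tool call to move; the robot and the scene stay as the last step left them, time stands still between calls to the robot, and variables do not carry over. Pictures are saved under pics/ and viewed, at most 10 in all, crops included, and the job is handed in when it is done.

Besides the shell and the picture viewer there is one more tool, called after "Call:" by a JSON object that holds its "method" and its "body", one argument or row to a line. move_arm: Moves the arm, as the interface text tells. Its arguments: {"type":"object","properties":{"motion":{"type":"array","items":{"type":"array","items":{"type":"array","items":{"type":"number","minimum":-1,"maximum":1}}}},"force":{"type":"number"}},"required":["motion"]}

```bash
mkdir -p pics && cat > h.py <<'E'
import numpy as np, cv2
from station import read_state, viewer, manip
def grab(n,f):
    d=viewer.grab_frame(n); cv2.imwrite('pics/'+f+'.png',cv2.cvtColor(d['image'],cv2.COLOR_RGB2BGR)); return d
def ray(d,u,v,T=None):
    f=240/np.tan(np.radians(d['vfov'])/2)
    p=np.array([(u-d['cx'])/f,-(v-d['cy'])/f,-1.])
    M=np.linalg.inv(d['world_to_cam']) if T is None else T@d['tool_from_camera']
    return M[:3,3],M[:3,:3]@p
def onz(d,u,v,z,T=None):
    o,r=ray(d,u,v,T); return o+r*(z-o[2])/r[2]
E
python3 - <<'E'
from h import *
s=read_state();print(s)
for n in ['scene','side','wrist']:
    d=grab(n,n+'0'); print(n,{k:v for k,v in d.items() if k!='image'})
a=cv2.imread('pics/scene0.png');b=cv2.imread('pics/side0.png')
E
```

```text
{'t': 0.0, 'joints': array([-9.55291889e-02,  4.94220035e-01,  1.34610134e+00,  2.83201311e-05,
        1.30251854e+00, -9.54910329e-02]), 'qd': array([-1.37583100e-04,  7.23443705e-05,  1.27541199e-03, -3.31031644e-04,
       -3.24100569e-04,  2.22971851e-03]), 'tau': array([-2.68344644e-03, -8.82162237e+01, -3.83866239e+01, -4.40739132e-04,
        1.02696815e-02,  1.38197843e-04]), 'tcp_pos': array([6.24650207e-01, 2.76730470e-05, 2.30687439e-01]), 'ee_rot': array([ 7.07122794e-01,  7.07090493e-01, -3.86380402e-04, -4.89704872e-04]), 'contact_force': array([-0.59116373, -0.16602171, -0.12852024]), 'ft_torque': array([ 0.01207911, -0.01348229, -0.0415987 ]), 'grasp_force': 0.0, 'grip_width': 0.08528250336722466}
scene {'vfov': 48.45220503158332, 'cx': 322.2369172493959, 'cy': 240.86370609533276, 'world_to_cam': array([[ 0.45300802,  0.8914765 , -0.00730709, -0.35672723],
       [-0.65888857,  0.34031612,  0.67085825,  0.24627621],
       [ 0.60054108, -0.29908961,  0.7415496 , -1.52690387],
       [ 0.        ,  0.        ,  0.        ,  1.        ]])}
side {'vfov': 43.902138851064
[... 161 characters left out ...]
   [ 8.13577617e-02, -5.61104457e-01,  8.23737035e-01,
        -3.28227945e-02],
       [-1.15936740e-01,  8.15538509e-01,  5.66970558e-01,
        -1.32868568e+00],
       [ 0.00000000e+00,  0.00000000e+00,  0.00000000e+00,
         1.00000000e+00]])}
wrist {'vfov': 69.13716267016115, 'cx': 326.51277363947514, 'cy': 239.46497509062036, 'tool_from_camera': array([[-6.76416506e-05,  9.48059422e-01,  3.18093270e-01,
         8.17841768e-02],
       [ 9.99999884e-01, -8.78632745e-05,  4.74518836e-04,
         1.80104202e-03],
       [ 4.77820769e-04,  3.18093265e-01, -9.48059305e-01,
        -1.42549395e-01],
       [ 0.00000000e+00,  0.00000000e+00,  0.00000000e+00,
         1.00000000e+00]])}
```

View pics/scene0.png

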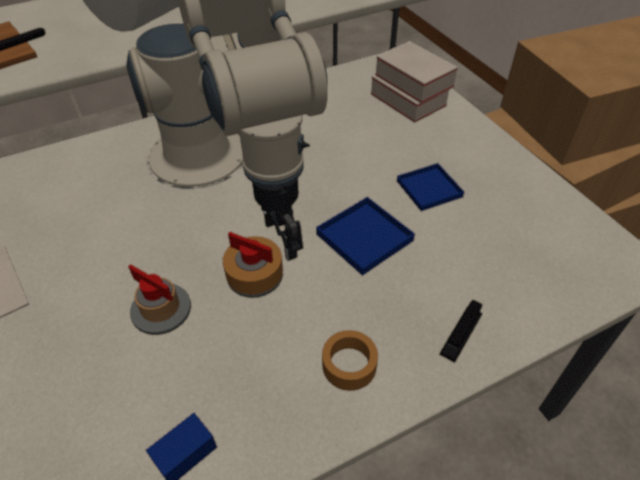

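View pics/side0.png

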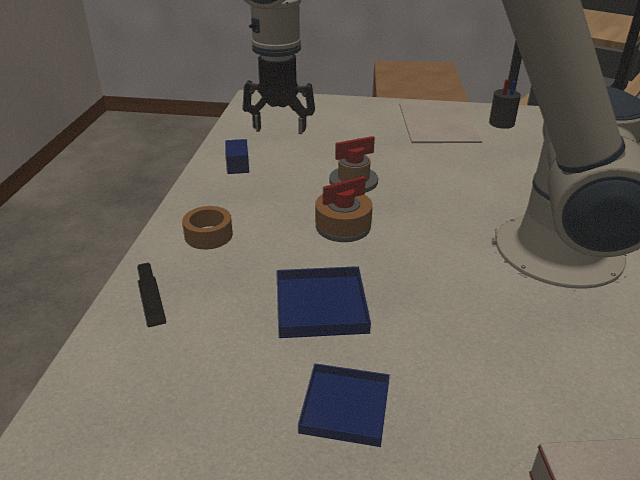

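The scene image shows the bare-core cap at about (152,283), the full-roll cap at (250,247), the large tray centred at (365,235) and the small one at (430,186). In the side image the same four are at (353,155), (345,192), (322,300) and (345,404).

```bash
cat > m.py <<'E'
from h import *
def blobs(d,col,amin=150):
    h=cv2.cvtColor(d['image'],cv2.COLOR_RGB2HSV)
    if col=='red': m=((h[...,0]<6)|(h[...,0]>172))&(h[...,1]>170)&(h[...,2]>70)
    else: m=(h[...,0]>108)&(h[...,0]<130)&(h[...,1]>120)&(h[...,2]>30)
    m=cv2.morphologyEx(m.astype(np.uint8),cv2.MORPH_CLOSE,np.ones((3,3)))
    c,_=cv2.findContours(m,cv2.RETR_EXTERNAL,cv2.CHAIN_APPROX_NONE)
    return [x[:,0,:] for x in c if cv2.contourArea(x)>amin]
if __name__=='__main__':
    for n in ['scene','side']:
        d=viewer.grab_frame(n); print(n)
        for c in blobs(d,'red'):
            ap=cv2.approxPolyDP(c.reshape(-1,1,2),2.5,True)[:,0]
            print('red',c.mean(0).round(1),[(tuple(p.tolist()),onz(d,*p,.122)[:2].round(4).tolist()) for p in ap])
        for c in blobs(d,'blue',500):
            for k in [2,3,4]:
                ap=cv2.approxPolyDP(c.reshape(-1,1,2),k,True)[:,0]
                if len(ap)<=7: break
            print('blue',c.mean(0).round(1),[(tuple(p.tolist()),onz(d,*p,.028)[:2].round(4).tolist()) for p in ap])
E
python3 m.py
```

```text
scene
red [148.7 282.6] [((129, 266), [0.4387, -0.2661]), ((141, 276), [0.476, -0.2507]), ((140, 287), [0.5028, -0.2594]), ((151, 295), [0.5322, -0.2451]), ((150, 299), [0.5408, -0.2493]), ((159, 297), [0.5441, -0.2324]), ((158, 286), [0.5167, -0.2269]), ((168, 289), [0.5331, -0.2113]), ((156, 275), [0.4874, -0.2231]), ((147, 275), [0.479, -0.2393])]
red [252.3 248.2] [((229, 233), [0.4456, -0.0515]), ((229, 236), [0.4539, -0.0545]), ((242, 241), [0.4804, -0.0349]), ((238, 249), [0.4978, -0.0506]), ((250, 257), [0.53, -0.0364]), ((250, 263), [0.5451, -0.0424]), ((259, 260), [0.5462, -0.0229]), ((256, 259), [0.5408, -0.0274]), ((258, 247), [0.5119, -0.0111]), ((267, 250), [0.5284, 0.0025]), ((271, 260), [0.5575, -0.0008]), ((269, 247), [0.5226, 0.0096])]
blue [181.3 448.2] [((194, 414), [0.7562, -0.2476]), ((147, 450), [0.782, -0.3414]), ((166, 479), [0.8451, -0.3252]), ((177, 479), [0.8536, -0.3086]), ((215, 446), [0.8297, -0.2328]), ((211, 435), [0.8077, -0.2327])]
blue [364.7 234.4] [((367, 198), [0.4034, 0.3235]), ((317, 228), [0.4392, 0.163]), ((317, 233), [0.454, 0.1556]), ((362, 273), [0.6101, 0.1904]), ((412, 239), [0.5748, 0.347]), ((413, 234), [0.5623, 0.3581])]
blue [429.6 186.5] [((438, 165), [0.3792, 0.5597]), ((398, 177), [0.3711, 0.4371]), ((398, 181), [0.3846, 0.4286]), ((421, 209), [0.5, 0.4231]), ((461, 196), [0.5074, 0.5403]), ((462, 191), [0.4933, 0.5541])]
side
blue [345.  402.2] [((315, 365), [0.4832, 0.4475]), ((299, 423), [0.4904, 0.5677]), ((380, 438), [0.3668, 0.577]), ((388, 375), [0.3604, 0.4521]), ((380, 382), [0.3727, 0.469]), ((314, 372), [0.4827, 0.4631])]
blue [325.4 299.3] [((358, 267), [0.4344, 0.1682]), ((351, 267), [0.4487, 0.1702]), ((358, 268), [0.4341, 0.1715]), ((358, 277), [0.4316, 0.201]), ((278, 280), [0.5892, 0.2334]), ((279, 326), [0.5616, 0.3632]), ((369, 322), [0.4005, 0.3293])]
```

Call:
{"method": "move_arm", "body": {
  "motion": [
    [[-0.8,-0.46,0,0,0,0,1],[-0.8,-0.46,0,0,0,0,1],[-0.8,-0.46,0,0,0,0,1],[-0.8,-0.46,0,0,0,0,1],[-0.8,-0.46,0,0,0,0,1]]
  ]
}}

```text
t: 0.88
tcp_pos: [0.486, -0.2414, 0.2314]
ee_rot: [0.707, 0.707, 0.0, 0.0]
contact_force: [1.1, -0.5, 0.9]
grip_width: -0.0001
grasp_force: 0.0
```

Call:
{"method": "move_arm", "body": {
  "motion": [
    [[0,0,0,0,0,0,1],[0,0,0,0,0,0,1]]
  ]
}}

```text
t: 1.12
tcp_pos: [0.487, -0.2399, 0.2313]
ee_rot: [0.707, 0.707, 0.0, -0.0]
contact_force: [1.0, 0.3, 1.2]
grip_width: -0.0001
grasp_force: 0.0
```

```bash
cat >> h.py <<'E'
from scipy.spatial.transform import Rotation
def toolT(s):
    T=np.eye(4);T[:3,:3]=Rotation.from_quat(s['ee_rot']).as_matrix();T[:3,3]=s['tcp_pos'];return T
E
python3 - <<'E'
from m import *
s=read_state();print(s['tcp_pos'],s['ee_rot'],s['joints'])
d=grab('wrist','w1');T=toolT(s)
for c in blobs(d,'red'):
    r=cv2.minAreaRect(c);print(r);
    b=cv2.boxPoints(r);print([onz(d,*p,.122,T)[:2].round(4).tolist() for p in b],onz(d,*r[0],.122,T))
E
```

```text
[ 0.48703734 -0.23990464  0.23127635] [ 7.07346400e-01  7.06867069e-01  1.17995690e-04 -5.86541796e-05] [-5.67851505e-01  3.78479871e-01  1.54864542e+00  2.72906745e-04
  1.21453090e+00 -5.67268819e-01]
((323.6038513183594, 238.3760986328125), (28.72857666015625, 137.92742919921875), 60.524105072021484)
[[0.4342, -0.2592], [0.5253, -0.2061], [0.5366, -0.2249], [0.4441, -0.2807]] [ 0.48650431 -0.24170865  0.122     ]
((314.00146484375, 212.78041076660156), (25.87489891052246, 58.39556121826172), 60.64224624633789)
[[0.4557, -0.224], [0.4935, -0.2026], [0.503, -0.2194], [0.4646, -0.2417]] [ 0.47943295 -0.22165361  0.122     ]
```

View pics/w1.png

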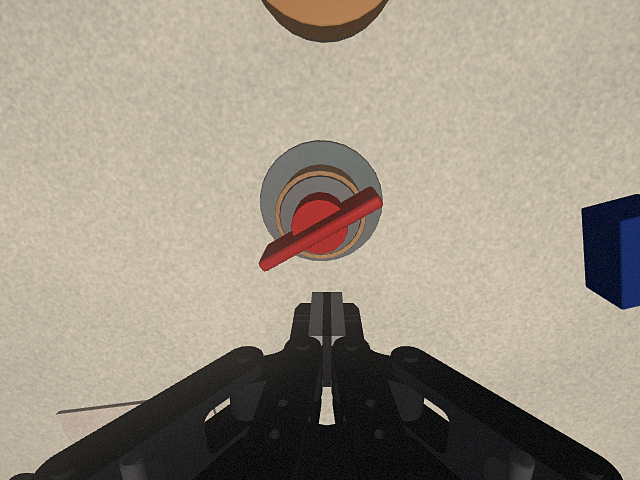

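The wrist view shows the shut fingertips at (310–343, 292). The wing runs from (265,265) to (378,195), about 30° in the world, over the ring of the bare core at about (320,213). I'll cross-check the axis from that ring.

```bash
python3 - <<'E'
from m import *
s=read_state();d=viewer.grab_frame('wrist');T=toolT(s)
h=cv2.cvtColor(d['image'],cv2.COLOR_RGB2HSV)
print(h[178,300],h[240,285],h[160,280],h[150,320])
print(onz(d,320.5,213,.066,T), onz(d,276,213,.066,T),onz(d,365,213,.066,T),onz(d,320,176,.066,T),onz(d,320,258,.066,T))
E
```

```text
[ 14 115 166] [  3 127  88] [ 45  17 118] [ 78  11 118]
[ 0.48350273 -0.23551468  0.066     ] [ 0.44305173 -0.23553016  0.066     ] [ 0.52394918 -0.2354992   0.066     ] [ 0.48323778 -0.2020858   0.066     ] [ 0.48279922 -0.27943919  0.066     ]
```

Call:
{"method": "move_arm", "body": {
  "motion": [
    [[-0.08,0.65,0,0,0,0,1],[0,0,0.6,0,0,0,1],[0,0,0,0,0,0,1]]
  ]
}}

```text
t: 1.6
tcp_pos: [0.5253, -0.243, 0.1933]
ee_rot: [0.706, 0.708, -0.001, -0.002]
contact_force: [-0.4, 0.1, 0.3]
grip_width: 0.0
grasp_force: 0.0
```

Call:
{"method": "move_arm", "body": {
  "motion": [
    [[-0.04,0.01,0.6,0,0,0,1],[0,0,0.5,0,0,0,1],[0,0,0.35,0,0,0,1],[0,0,0,0,0,0,1]]
  ]
}}

```text
t: 2.1
tcp_pos: [0.5263, -0.2465, 0.1082]
ee_rot: [0.707, 0.707, -0.0, -0.001]
contact_force: [-0.2, -0.1, 0.5]
grip_width: 0.0
grasp_force: 0.0
```

Call:
{"method": "move_arm", "body": {
  "motion": [
    [[0.255,0,-0.006,0,0,0,1],[0.24,-0.087,-0.006,0,0,0,1],[0.195,-0.164,-0.006,0,0,0,1],[0,0,0,0,0,0,1]]
  ]
}}

```text
t: 2.6
tcp_pos: [0.5106, -0.2046, 0.1098]
ee_rot: [0.707, 0.707, -0.0, -0.0]
contact_force: [-0.2, 0.4, -0.1]
grip_width: -0.0003
grasp_force: 0.0
```

Call:
{"method": "move_arm", "body": {
  "motion": [
    [[0.127,-0.221,0.02,0,0,0,1],[0.044,-0.251,0.02,0,0,0,1],[-0.044,-0.251,0,0,0,0,1],[-0.127,-0.221,0,0,0,0,1]]
  ]
}}

```text
t: 3.1
tcp_pos: [0.4542, -0.2063, 0.1071]
ee_rot: [0.707, 0.707, -0.0, 0.0]
contact_force: [-0.0, -0.6, 0.4]
grip_width: -0.0003
grasp_force: 0.0
```

```bash
python3 - <<'E'
from m import *
s=read_state();print(s['tcp_pos'])
d=grab('scene','s2')
cv2.imwrite('pics/s2c.png',cv2.resize(cv2.imread('pics/s2.png')[190:370,60:300],None,fx=3,fy=3))
E
```

```text
[ 0.4542034  -0.2062892   0.10708618]
```

View pics/s2c.png

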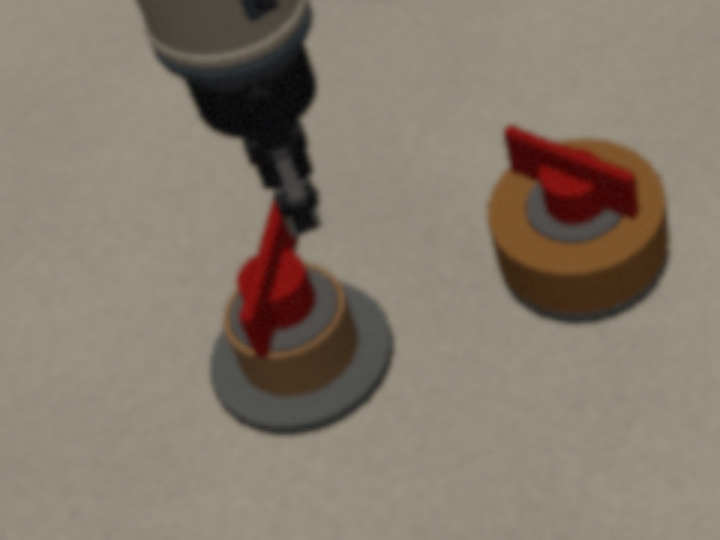

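The crop shows the fingertips at (300,220) pressing the ear. The wing has turned about 125° and the full-roll cap hasn't moved, so I'll keep circling.

Call:
{"method": "move_arm", "body": {
  "motion": [
    [[-0.195,-0.164,-0.006,0,0,0,1],[-0.24,-0.087,-0.006,0,0,0,1],[-0.255,0,-0.006,0,0,0,1],[-0.24,0.087,-0.006,0,0,0,1],[-0.195,0.164,-0.006,0,0,0,1]]
  ]
}}

```text
t: 3.78
tcp_pos: [0.4556, -0.2746, 0.1088]
ee_rot: [0.707, 0.707, 0.0, 0.0]
contact_force: [0.2, 0.9, -0.4]
grip_width: 0.0003
grasp_force: 0.0
```

Call:
{"method": "move_arm", "body": {
  "motion": [
    [[-0.127,0.221,-0.006,0,0,0,1],[-0.044,0.251,-0.006,0,0,0,1],[0.044,0.251,-0.006,0,0,0,1],[0.127,0.221,-0.006,0,0,0,1],[0.195,0.164,-0.006,0,0,0,1]]
  ]
}}

```text
t: 4.4
tcp_pos: [0.5223, -0.2606, 0.1105]
ee_rot: [0.707, 0.707, 0.0, -0.0]
contact_force: [0.2, 0.5, -0.4]
grip_width: -0.0002
grasp_force: 0.0
```

Call:
{"method": "move_arm", "body": {
  "motion": [
    [[0.24,0.087,-0.008,0,0,0,1],[0.255,0,-0.008,0,0,0,1],[0.24,-0.087,-0.008,0,0,0,1],[0.195,-0.164,-0.008,0,0,0,1],[0.127,-0.221,-0.008,0,0,0,1]]
  ]
}}

```text
t: 5.03
tcp_pos: [0.4972, -0.1973, 0.113]
ee_rot: [0.707, 0.707, -0.0, -0.0]
contact_force: [-1.0, -0.1, -0.4]
grip_width: -0.0004
grasp_force: 0.1
```

Call:
{"method": "move_arm", "body": {
  "motion": [
    [[0.044,-0.251,-0.008,0,0,0,1],[-0.044,-0.251,-0.008,0,0,0,1],[-0.127,-0.221,-0.008,0,0,0,1],[-0.195,-0.164,-0.008,0,0,0,1],[-0.24,-0.087,-0.008,0,0,0,1]]
  ]
}}

```text
t: 5.65
tcp_pos: [0.4393, -0.2332, 0.1155]
ee_rot: [0.707, 0.707, 0.0, 0.0]
contact_force: [-0.2, -0.5, 0.2]
grip_width: -0.0001
grasp_force: 0.0
```

Call:
{"method": "move_arm", "body": {
  "motion": [
    [[-0.255,0,-0.008,0,0,0,1],[-0.24,0.087,-0.008,0,0,0,1],[-0.195,0.164,-0.008,0,0,0,1],[-0.127,0.221,-0.008,0,0,0,1],[-0.044,0.251,-0.008,0,0,0,1]]
  ]
}}

```text
t: 6.28
tcp_pos: [0.4844, -0.2842, 0.1177]
ee_rot: [0.707, 0.707, 0.0, 0.0]
contact_force: [0.1, 0.7, 0.9]
grip_width: -0.0001
grasp_force: 0.0
```

Call:
{"method": "move_arm", "body": {
  "motion": [
    [[0.044,0.251,-0.006,0,0,0,1],[0.127,0.221,-0.006,0,0,0,1],[0.195,0.164,-0.006,0,0,0,1],[0.24,0.087,-0.006,0,0,0,1],[0.255,0,0,0,0,0,1]]
  ]
}}

```text
t: 6.9
tcp_pos: [0.5267, -0.2305, 0.1192]
ee_rot: [0.707, 0.707, 0.0, -0.0]
contact_force: [-0.3, -0.8, -0.7]
grip_width: -0.0001
grasp_force: 0.1
```

Call:
{"method": "move_arm", "body": {
  "motion": [
    [[0.24,-0.087,0,0,0,0,1],[0.195,-0.164,0,0,0,0,1],[0.127,-0.221,0,0,0,0,1],[0,0,0,0,0,0,1]]
  ]
}}

```text
t: 7.4
tcp_pos: [0.4969, -0.1977, 0.1193]
ee_rot: [0.707, 0.707, -0.0, -0.0]
contact_force: [0.5, -0.0, -0.1]
grip_width: 0.0002
grasp_force: 0.0
```

```bash
python3 - <<'E'
from m import *
s=read_state();print(s['tcp_pos'])
d=grab('scene','s3')
cv2.imwrite('pics/s3c.png',cv2.resize(cv2.imread('pics/s3.png')[190:370,60:300],None,fx=3,fy=3))
E
```

```text
[ 0.49691005 -0.19766507  0.11930153]
```

View pics/s3c.png

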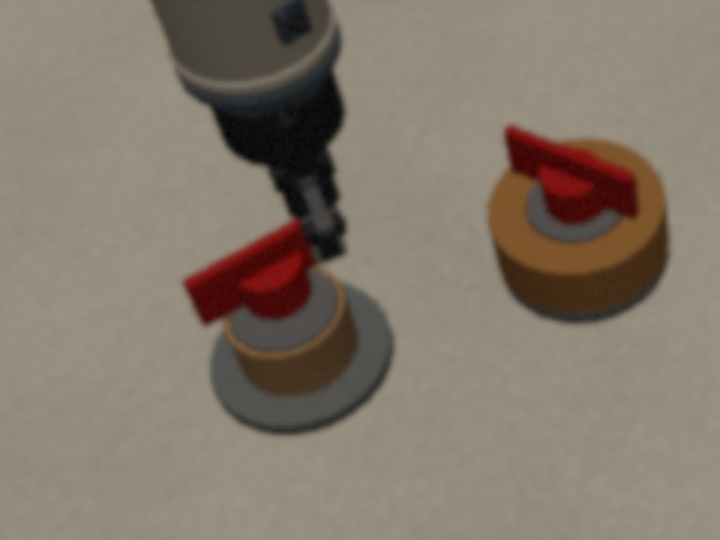

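The wing now runs along world y, having turned about 2.17 turns, and the cap stands higher. I'll back off, rise, open the gripper and measure.

Call:
{"method": "move_arm", "body": {
  "motion": [
    [[0,0.3,0,0,0,0,1],[0,0,-0.8,0,0,0,1],[-0.33,-0.26,-0.8,0,0,0,1],[-0.33,-0.26,-0.4,0,0,0,-1],[0,0,0,0,0,0,-1]]
  ]
}}

```text
t: 8.07
tcp_pos: [0.4855, -0.2398, 0.2411]
ee_rot: [0.708, 0.706, 0.0, 0.002]
contact_force: [0.9, -0.1, 0.2]
grip_width: 0.0362
grasp_force: 0.0
```

Call:
{"method": "move_arm", "body": {
  "motion": [
    [[0,0,0,0,0,0,-1],[0,0,0,0,0,0,-1],[0,0,0,0,0,0,-1],[0,0,0,0,0,0,-1]]
  ]
}}

```text
t: 8.57
tcp_pos: [0.4851, -0.2375, 0.2388]
ee_rot: [0.707, 0.707, -0.0, -0.0]
contact_force: [-0.1, 0.1, -0.5]
grip_width: 0.0853
grasp_force: 0.0
```

```bash
python3 - <<'E'
from m import *
s=read_state();print(s['tcp_pos'],s['grip_width'],s['joints'][5])
d=grab('wrist','w2');T=toolT(s)
for c in blobs(d,'red'):
    r=cv2.minAreaRect(c);print(r)
    b=cv2.boxPoints(r);print([onz(d,*p,.136,T)[:2].round(4).tolist() for p in b])
    print([(tuple(p.tolist()),onz(d,*p,.136,T)[:2].round(4).tolist()) for p in cv2.approxPolyDP(c.reshape(-1,1,2),2.5,True)[:,0]])
E
```

```text
[ 0.48514302 -0.23749635  0.23878492] 0.08526812849684724 -0.5662117366791266
((321.2418212890625, 235.69717407226562), (56.76945877075195, 129.568603515625), 6.4588165283203125)
[[0.4547, -0.2856], [0.4685, -0.1857], [0.5079, -0.1901], [0.4992, -0.2912]]
[((306, 169), [0.4725, -0.1863]), ((300, 171), [0.4683, -0.1877]), ((307, 207), [0.4727, -0.2133]), ((297, 216), [0.4653, -0.22]), ((293, 235), [0.462, -0.2345]), ((303, 252), [0.4691, -0.2479]), ((320, 259), [0.4818, -0.2536]), ((329, 299), [0.4887, -0.2875]), ((336, 302), [0.4943, -0.2901]), ((340, 295), [0.4974, -0.2839]), ((332, 267), [0.491, -0.2601]), ((335, 262), [0.4932, -0.256]), ((331, 257), [0.4902, -0.252]), ((347, 243), [0.502, -0.2408]), ((350, 234), [0.5041, -0.2337]), ((347, 214), [0.5016, -0.2185]), ((342, 205), [0.4979, -0.2118]), ((341, 208), [0.4972, -0.214]), ((330, 206), [0.4893, -0.2126]), ((320, 192), [0.4821, -0.2024]), ((319, 196), [0.4814, -0.2053]), ((316, 195), [0.4793, -0.2046]), ((319, 188), [0.4814, -0.1996]), ((315, 187), [0.4786, -0.1989]), ((317, 179), [0.4801, -0.1932]), ((312, 177), [0.4766, -0.1918]), ((314, 171), [0.478, -0.1877])]
```

View pics/w2.png

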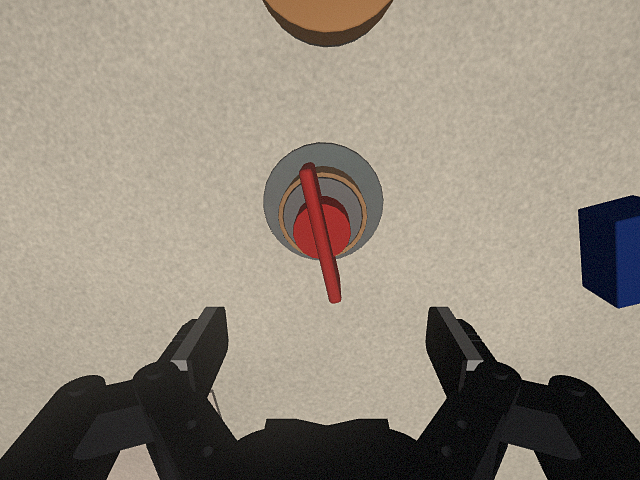

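The wing runs from (307,168) to (335,300), so its midpoint is at (0.4835, -0.2375). It is 10.7° anticlockwise of tool x, so I'll turn by that and descend.

Call:
{"method": "move_arm", "body": {
  "motion": [
    [[0,-0.027,0,0,0,-0.9,-1],[0,0,0.5,0,0,-0.9,-1],[0,0,0.5,0,0,-0.9,-1],[0,0,0.5,0,0,0,-1],[0,0,0.3,0,0,0,-1]]
  ]
}}

```text
t: 9.25
tcp_pos: [0.4831, -0.2374, 0.1298]
ee_rot: [0.637, 0.771, -0.0, -0.001]
contact_force: [0.5, 0.1, 0.9]
grip_width: 0.0853
grasp_force: 0.0
```

Call:
{"method": "move_arm", "body": {
  "motion": [
    [[0,0,0,0,0,0,-1],[0,0,0,0,0,0,-1]]
  ]
}}

```text
t: 9.5
tcp_pos: [0.4839, -0.238, 0.1319]
ee_rot: [0.637, 0.771, 0.0, 0.0]
contact_force: [0.3, -0.5, 0.3]
grip_width: 0.0855
grasp_force: 0.0
```

Call:
{"method": "move_arm", "body": {
  "motion": [
    [[0,0,0.24,0,0,0,-1],[0,0,0,0,0,0,-1],[0,0,0,0,0,0,0.6],[0,0,0,0,0,0,1],[0,0,0,0,0,0,1]]
  ],
  "force": 40
}}

```text
t: 10.12
tcp_pos: [0.4836, -0.2378, 0.117]
ee_rot: [0.637, 0.771, 0.0, 0.0]
contact_force: [-0.3, 0.0, 0.3]
grip_width: 0.0321
grasp_force: 0.0
```

Call:
{"method": "move_arm", "body": {
  "motion": [
    [[0,0,0,0,0,0,1],[0,0,0,0,0,0,1],[0,0,0,0,0,0,1],[0,0,0,0,0,0,1]]
  ]
}}

```text
t: 10.62
tcp_pos: [0.4831, -0.2377, 0.1167]
ee_rot: [0.637, 0.771, -0.0, -0.0]
contact_force: [-5.0, -0.4, 0.8]
grip_width: 0.0092
grasp_force: 42.9
```

Call:
{"method": "move_arm", "body": {
  "motion": [
    [[0,0,-0.05,0,0,0,1],[0,0,-0.1,0,0,0,1],[0,0,-0.15,0,0,0,1],[0,0,-0.2,0,0,0,1],[0,0,-0.2,0,0,0,1]]
  ]
}}

```text
t: 11.25
tcp_pos: [0.4837, -0.2378, 0.16]
ee_rot: [0.637, 0.771, 0.0, 0.0]
contact_force: [-0.0, -0.2, -0.4]
grip_width: 0.009
grasp_force: 42.5
```

Call:
{"method": "move_arm", "body": {
  "motion": [
    [[0,0,-0.5,0,0,0,1],[0,0,-0.6,0,0,0,1],[0,0,-0.6,0,0,0,1],[0,0,0,0,0,0,1],[0,0,0,0,0,0,1]]
  ]
}}

```text
t: 11.88
tcp_pos: [0.4832, -0.2376, 0.2606]
ee_rot: [0.637, 0.771, -0.0, -0.0]
contact_force: [-0.2, -0.2, -1.2]
grip_width: 0.009
grasp_force: 42.5
```

```bash
python3 - <<'E'
from m import *
s=read_state();print(s['tcp_pos'],s['grip_width'],s['contact_force'])
d=grab('scene','s4')
T=toolT(s);print((T[:3,:3].T@(np.array([.4995,.263,s['tcp_pos'][2]])-s['tcp_pos'])/.06).round(3))
E
```

```text
[ 0.48319076 -0.23761365  0.26064813] 0.00903192438456648 [-0.1766259  -0.19094937 -1.20126489]
[8.145e+00 1.830e+00 1.000e-03]
```

View pics/s4.png

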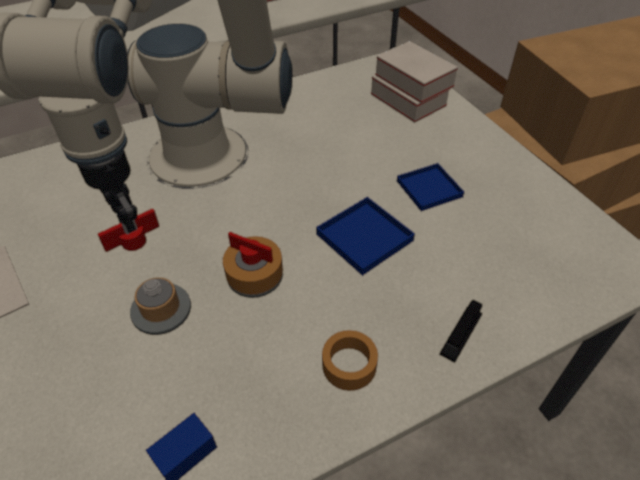

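The cap is held upright at (130,230), clear of the bare spindle at (155,290). Next I'll carry it to the large tray at (365,235).

Call:
{"method": "move_arm", "body": {
  "motion": [
    [[0.3,0.07,0,0,0,0,1],[0.6,0.13,0,0,0,0,1],[0.6,0.13,0,0,0,0,1],[0.6,0.13,0,0,0,0,1],[0.6,0.13,0,0,0,0,1]]
  ]
}}

```text
t: 12.55
tcp_pos: [0.4872, -0.0699, 0.2601]
ee_rot: [0.637, 0.771, -0.0, -0.001]
contact_force: [0.3, -0.2, -1.2]
grip_width: 0.0089
grasp_force: 42.5
```

Call:
{"method": "move_arm", "body": {
  "motion": [
    [[0.6,0.14,0,0,0,0,1],[0.6,0.14,0,0,0,0,1],[0.6,0.14,0,0,0,0,1],[0.6,0.14,0,0,0,0,1],[0.6,0.14,0,0,0,0,1]]
  ]
}}

```text
t: 13.18
tcp_pos: [0.4944, 0.1146, 0.2602]
ee_rot: [0.637, 0.771, -0.0, -0.001]
contact_force: [-0.0, -0.0, -1.4]
grip_width: 0.0091
grasp_force: 42.5
```

Call:
{"method": "move_arm", "body": {
  "motion": [
    [[0.6,0.13,0,0,0,0,1],[0.6,0.13,0,0,0,0,1],[0.6,0.13,0,0,0,0,1],[0.3,0.06,0,0,0,0,1],[0.3,0.06,0,0,0,0,1]]
  ]
}}

```text
t: 13.8
tcp_pos: [0.4979, 0.2606, 0.2604]
ee_rot: [0.637, 0.771, -0.0, -0.0]
contact_force: [0.2, 0.9, -0.4]
grip_width: 0.0092
grasp_force: 42.5
```

Call:
{"method": "move_arm", "body": {
  "motion": [
    [[0,0,0,0,0,0,1],[0,0,0.5,0,0,0,1],[0,0,0.6,0,0,0,1],[0,0,0.6,0,0,0,1],[0,0,0.5,0,0,0,1]]
  ]
}}

```text
t: 14.42
tcp_pos: [0.4983, 0.2588, 0.1276]
ee_rot: [0.638, 0.77, -0.0, -0.0]
contact_force: [-0.6, 0.4, -0.6]
grip_width: 0.0094
grasp_force: 42.5
```

Call:
{"method": "move_arm", "body": {
  "motion": [
    [[0,0,0.4,0,0,0,1],[0,0,0.3,0,0,0,1],[0,0,0,0,0,0,1],[0,0,0,0,0,0,1]]
  ]
}}

```text
t: 14.92
tcp_pos: [0.4989, 0.2595, 0.0875]
ee_rot: [0.638, 0.77, 0.0, 0.0]
contact_force: [0.7, -0.1, 0.1]
grip_width: 0.0089
grasp_force: 42.5
```

Call:
{"method": "move_arm", "body": {
  "motion": [
    [[0,0,0.35,0,0,0,1],[0,0,0.25,0,0,0,1],[0,0,0.1,0,0,0,1],[0,0,0.03,0,0,0,1],[0,0,0.02,0,0,0,1]]
  ]
}}

```text
t: 15.55
tcp_pos: [0.4987, 0.26, 0.0422]
ee_rot: [0.637, 0.771, 0.0, 0.0]
contact_force: [-0.1, -0.3, -0.8]
grip_width: 0.009
grasp_force: 42.5
```

Call:
{"method": "move_arm", "body": {
  "motion": [
    [[0,0,0.015,0,0,0,1],[0,0,0,0,0,0,1]]
  ]
}}

```text
t: 15.8
tcp_pos: [0.4985, 0.2599, 0.0411]
ee_rot: [0.637, 0.771, 0.0, 0.0]
contact_force: [0.1, 0.0, -0.6]
grip_width: 0.0091
grasp_force: 42.5
```

Call:
{"method": "move_arm", "body": {
  "motion": [
    [[0,0,0.012,0,0,0,1],[0,0,0.012,0,0,0,1],[0,0,0,0,0,0,1]]
  ]
}}

```text
t: 16.18
tcp_pos: [0.4988, 0.2599, 0.0402]
ee_rot: [0.637, 0.771, 0.0, 0.0]
contact_force: [-2.1, -2.8, 14.0]
grip_width: 0.0089
grasp_force: 44.4
```

Contact with the floor at 14 N, so I'll release and retreat.

Call:
{"method": "move_arm", "body": {
  "motion": [
    [[0,0,-0.01,0,0,0,0.6],[0,0,0,0,0,0,0],[0,0,0,0,0,0,-1],[0,0,0,0,0,0,-1],[0,0,0,0,0,0,-1]]
  ]
}}

```text
t: 16.8
tcp_pos: [0.4985, 0.2599, 0.04]
ee_rot: [0.637, 0.771, -0.0, -0.0]
contact_force: [-0.1, -0.3, -0.3]
grip_width: 0.0851
grasp_force: 0.0
```

Call:
{"method": "move_arm", "body": {
  "motion": [
    [[0,0,0,0,0,0,-1],[0,0,-0.3,0,0,0,-1],[0,0,-0.6,0,0,0,-1],[0,0,-0.9,0,0,0,-1],[0,0,-0.9,0,0,0,-1]]
  ]
}}

```text
t: 17.42
tcp_pos: [0.4982, 0.2597, 0.2036]
ee_rot: [0.637, 0.771, -0.0, -0.0]
contact_force: [0.9, 0.5, 0.5]
grip_width: 0.0851
grasp_force: 0.0
```

Call:
{"method": "move_arm", "body": {
  "motion": [
    [[0,0,0,0,0,0,-1],[0,0,0,0,0,0,-1],[0,0,0,0,0,0,-1]]
  ]
}}

```text
t: 17.8
tcp_pos: [0.4978, 0.2596, 0.2009]
ee_rot: [0.637, 0.77, -0.001, -0.001]
contact_force: [0.1, 0.2, 0.4]
grip_width: 0.0852
grasp_force: 0.0
```

```bash
python3 - <<'E'
from m import *
s=read_state();print(s['tcp_pos'],s['grip_width'])
grab('side','d5')
E
```

```text
[0.49781065 0.25957593 0.20086522] 0.08521577395663858
```

View pics/d5.png

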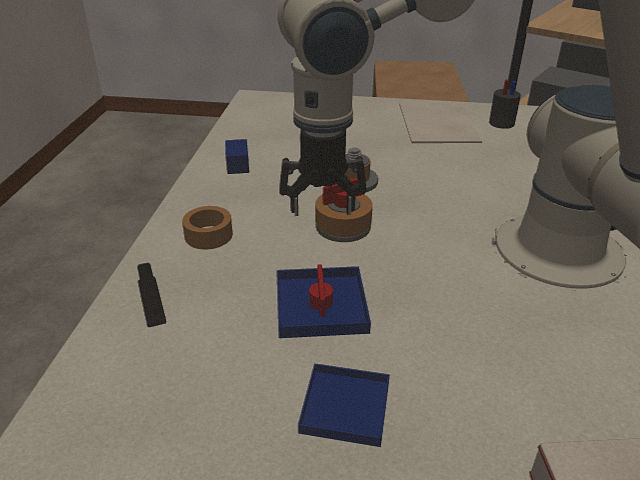

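The cap stands upright at (321,294), near the centre of the large tray, and the gripper is clear of it.

```bash
python3 -c "
from station import manip; print(manip.job_done())"
```

```text
the job is handed in; nothing more can be done
None
```

The cap from the bare-core spindle is unscrewed and stands upright near the centre of the larger blue tray; the full roll's cap was not touched, and the job was handed in at about 18 s (no verdict was returned).

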